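# Load a rocking mixer with two chocked layers of tubes

## Robot

A 6-joint arm with a two-finger parallel gripper is mounted at the origin on a cart in front of the work surface, level with it; the furniture and walls round the work are solid. World frame = base frame: x ahead of the robot, y to its left, z up, the work surface at z = 0. Lengths are in mm, angles in rad, forces in N, time in s.
With the tool pointing down it reaches from about 400 to 925 mm from the base axis. Payload 3.4 kg.
Tool frame: the origin (TCP) lies midway between the tips of the shut fingers; the grasp point (between the pads) lies 19 mm behind it (r.tcp_to_grasp is the distance from the TCP to the grasp point, in mm); z points along the fingers, y is the line along which they close (so a half turn about z gives the same grasp; the last joint's range is limited). The gripper opens to 85 mm and grips with 20 to 120 N. Pads are 22 mm wide; open, the fingers measure 114 mm over their backs; the gripper's body (76 mm by 85 mm) begins 54 mm behind the grasp point. The pads swing forward as they close: fully open they stand 13 mm farther back than shut.
Start: joints at [-0.073, 0.307, 1.506, -0, 1.328, -0.073], TCP at [575.005, -0.025, 231.305] pointing down, gripper open.
Joint ranges: [-3.12, 3.12], [-1.05, 2.28], [0.14, 2.33], [-1.42, 4.57], [0.1, 2.73], [-2.68, 2.68]. Speed limits (rad/s): [2.57, 2.57, 3.14, 3.14, 3.14, 3.14].

## Interface

Orientations are given as a unit quaternion [w, x, y, z].
In Python, from bench import r, cams, job, spotter gives the robot as it stands.
- The arm moves only by the tool play_rows, never from a script. Its argument "motion" is a list of rows, each a list of 3 entries, a list of its own where there are three numbers: the shift along the tool's x, y, z in mm, then the turn, a rotation vector about the tool's x, y, z in degrees, then the finger opening in mm, from 0 to 85.4. In form: [[[x, y, z], [wx, wy, wz], jaw], ...]. A call has 1 to 5 rows; each row is the pose to reach, as a shift and turn from the pose commanded when the call began, along the tool's axes at that moment; what a row does not reach only later rows make up. A row lasts 1/8 s, in which the tool goes at most 62.5 mm and 10.7 degrees, less where a joint would pass 70% of its speed; a pose out of reach is approached as far as the arm can. A call with a gripper value outside its range is refused whole. The fingers move at their own pace and stop on an object; "grip_force" is the grip in N (left out, the last holds). Time passes only in rows, so rows that repeat a pose let the fingers close. It gives the time, the measured TCP pose, the force, the opening and the grip force at its end, in the units of the state.
- r.get_obs(): the state, without advancing time (a new reading comes with each control period).
- cams.snapshot(name): name is "scene" or "side" or "wrist"; returns a dict with "pixels" (420x560x3 uint8, red, green, blue), "vertical_fov" (degrees; the focal length in pixels is half the picture's height over the tangent of half this angle, whatever the lens; pixels are square), "cx", "cy" (the principal point, pixels), "T" (4x4, takes a point from camera to world coordinates); the wrist camera has in their place "hand_eye" (4x4, takes a point from camera to tool coordinates, whose origin is the TCP and whose axes are the flange's). Camera axes: x right, y down, z forward; pixel columns grow to the right and rows downward; lengths in mm; the calibration is good to about 2 mm. The wrist camera is an equidistant fisheye: a pixel r from the principal point sees the ray r / f radians off the axis. A picture is of the moment at which its call begins: read the wrist's pose just before it. There is no depth.
- job.finish_job(): hands the job in; it is judged then, once.
Trained networks look in the newest picture that a camera, given by its name, has taken for a name from the list of things; names that differ only in an ending like _2 or _b are one class to them, and where a whole thing is asked for, a point or a joint stands for the part that bears it (a point fixed in the world has none). Each returns a list of dicts, best first, with "score" (0 to 1); they miss things now and then, are a little off and sometimes report something else, mostly with a low value. They report only what shows in the picture. A call takes as long as a camera call.
- spotter.find_in(camera, label): "location" ([column, row] in pixels, amid what is visible of it).
The state is a dict: "t": time; "q": joint angles; "dq": joint speeds; "effort": joint torques, N m; "tool_pos": TCP position; "orientation": TCP orientation; "ft_force": force on the tool from outside, world axes, zero at the start; "moment": the same for the moment, N m; "gripper_width": finger opening in mm; "gripper_force": force on a finger pad.
Only numpy, scipy, OpenCV 4.12 (cv2) and the standard library are available. Lean on these libraries where they do the work, as an engineer would, in place of code of your own. Each camera call takes 0.05 s, during which the arm holds its last target. There are 200 camera calls.

## Task

Finish loading the rocking mixer so that nothing can roll when it rocks: lay the loose large screw-cap tube in the free front groove of its V-cradle, beside the one already there, then set the saddle squarely down over both large tubes to chock them, and last lay the small tube in the notch on top of the saddle. All caps point to the same side as the cap of the tube already loaded, and each tube's plain body, not its cap, rests centrally across both of its support plates. Set everything down gently without letting it drop, and leave the loaded tube in its groove and the other things on the bench where they are.

Things in the scene. Friction and masses are not known exactly. Their poses are not given: they have to be found in the camera images.
- mixer: Fixed rocking mixer, white housing 150 (x) x 196 (y) mm; the flat platform's black mat is 66 mm above the bench, stays level. Origin: centre of its underside; -x is the front with two black knobs, y runs along the grooves to the cap side, z up. On the mat stand two grey cradle plates across x, 112 x 8 x 22 mm, centred at y = -32 and +32 mm, each with two V-notches.
- groove_front (a point): Where the axis of a large tube lies when it rests in the front (empty) groove, and where its mid point belongs: 26 mm above the mat; mixer x = -31, y = 0, z = 92 mm; axes as the mixer's. A groove is two aligned 90 degree V-notches, 32 mm wide at the mouth, bottom 6 mm above the mat; between the two plates 56 mm are clear down to the mat.
- groove_rear (a point): The same for the rear groove, mixer x = +31 mm, which already holds the loaded tube.
- seat (a point): Where the saddle's origin lies when the saddle is seated on both large tubes: mixer x = 0, y = 0, z = 96 mm (4 mm above the axes of the large tubes). Axes as the mixer's.
- loaded_tube: Large screw-cap tube (blue cap) that already lies in the rear groove, cap towards the mixer's +y. 114 mm long: plain body 28.4 mm in diameter for the first 94 mm from the foot, then the cap, 36 mm in diameter. Origin: centre of the foot end; z axis along the tube from foot to cap.
- loaded_tube_mid (a point): Middle of its plain body, on its axis, 47 mm from the foot.
- large_tube: The loose large screw-cap tube (blue cap), same sizes as the loaded one, about 55 g, lying on the bench. Origin: centre of the foot end; z axis from foot to cap. On the bench it rests on its foot rim and cap, so its axis rises 2 degrees towards the cap and is about 16 mm above the bench at mid-body. It rolls if pushed.
- large_tube_mid (a point): Middle of its plain body, on its axis, 47 mm from the foot: grip here across the 28 mm diameter.
- small_tube: The small screw-cap tube (orange cap), 71 mm long: plain body 17.6 mm in diameter for the first 58 mm from the foot, then the cap, 22 mm in diameter; 36 g, lying on the bench. Origin: centre of the foot end; z axis from foot to cap. On the bench its axis is about 10 mm high at mid-body. It rolls if pushed.
- small_tube_mid (a point): Middle of its plain body, on its axis, 29 mm from the foot: grip here across the 18 mm diameter.
- saddle: Loose grey saddle, 200 g, standing on the bench: two plates 108 (x) x 6 (y) mm, centred at y = -21 and +21 mm, joined by three steel rods below z = 25 mm. Origin: centre of its underside, z up, y the direction the tubes will run; a half turn about z makes no difference. Two 90 degree V-notches below, at x = -31 and +31 mm, 16 mm deep, go over the large tubes; plates 27 mm high, 39 mm near x = 0.
- saddle_grip (a point): Point at x = y = 0, z = 32 mm of the saddle: lift it here, fingers closing along its y on the two plates' outer faces, 48 mm apart. Keep the fingertips above z = 12 mm: once it is seated the tops of the large tubes stand at z = 10 mm.
- saddle_notch (a point): Point at x = y = 0, z = 42.4 mm of the saddle: where the axis of the small tube lies, and its mid point belongs, when it rests along y in the 90 degree V-notch on top of both plates (notch bottom z = 30 mm, mouth 18 mm wide at z = 39 mm; 36 mm clear between the plates, down to the rods at z = 25 mm).
- timer: Bystander: white timer, 64 x 64 x 18 mm, behind the loose tubes. Origin under its centre.
- sticky_notes: Bystander: pad of yellow sticky notes, 78 x 77 x 13 mm, between robot and mixer. Origin under its centre.
- marker_black: Bystander: black marker pen lying on the bench, 130 mm long, 16 mm high. Origin under its centre.
- green_rack: Bystander: green block rack for microtubes, 50 x 58 x 27 mm. Origin under its centre.

How it is judged:
By the outcome, as a careful person would: the job done as asked, in the order asked, and still so for the second after the job is handed in, with the robot touching nothing.
It also fails if it takes over 67 s, if anything falls off the work surface, if the arm or the gripper's body presses on something with over 40 N, if the wrist force passes 120 N, or if a joint passes its speed limit or range.

## Working session

There is one attempt and no reset: what is moved stays moved. The work goes in short steps, Python scripts to look and compute and a tool call to move; the robot and the scene stay as the last step left them, time stands still between calls to the robot, and variables do not carry over. Pictures are saved under pics/ and viewed, at most 10 in all, crops included, and the job is handed in when it is done.

Besides the shell and the picture viewer there is one more tool, called after ">>>" as name(argument=value, ...) on one line, values as JSON. play_rows: Moves the arm, as the interface text tells. Its arguments: {"type":"object","properties":{"motion":{"type":"array"},"grip_force":{"type":"number"}},"required":["motion"]}

```bash
ls; mkdir -p pics; cat > h.py <<'E'
import numpy as np, cv2
from scipy.spatial.transform import Rotation as R
from bench import r, cams, job, spotter
def pose():
    o=r.get_obs(); q=o["orientation"]
    T=np.eye(4); T[:3,:3]=R.from_quat([q[1],q[2],q[3],q[0]]).as_matrix(); T[:3,3]=o["tool_pos"]; return T
def snap(n,save=None):
    P=pose(); s=cams.snapshot(n)
    im=s["pixels"]; s["W"]=P@np.array(s["hand_eye"]) if n=="wrist" else np.array(s["T"])
    s["f"]=im.shape[0]/2/np.tan(np.radians(s["vertical_fov"])/2); s["fish"]=n=="wrist"
    if save: cv2.imwrite("pics/"+save,im[:,:,::-1])
    return s
def ray(s,px):
    u=(px[0]-s["cx"])/s["f"]; v=(px[1]-s["cy"])/s["f"]
    if s["fish"]:
        a=np.hypot(u,v); k=np.sin(a)/a if a>1e-9 else 1; d=np.array([u*k,v*k,np.cos(a)])
    else: d=np.array([u,v,1.])
    return s["W"][:3,3], s["W"][:3,:3]@d
def atz(s,px,z):
    o,d=ray(s,px); return o+d*(z-o[2])/d[2]
def proj(s,p):
    c=np.linalg.inv(s["W"])@np.append(p,1); x,y,z=c[:3]
    if s["fish"]:
        h=np.hypot(x,y); a=np.arctan2(h,z); k=a/h if h>1e-9 else 0; return np.array([s["cx"]+s["f"]*x*k,s["cy"]+s["f"]*y*k])
    return np.array([s["cx"]+s["f"]*x/z,s["cy"]+s["f"]*y/z])
E
python3 - <<'E'
from h import *
np.set_printoptions(precision=1,suppress=True)
print(r.get_obs())
zs=dict(mixer=40,groove_front=92,groove_rear=92,loaded_tube=92,loaded_tube_mid=92,large_tube=16,large_tube_mid=16,small_tube=10,small_tube_mid=10,saddle=20,saddle_grip=32,saddle_notch=42,timer=9,sticky_notes=6,marker_black=8,green_rack=14)
for n in ("scene","side","wrist"):
    s=snap(n,n+"0.png"); print(n,s["f"],s["cx"],s["cy"],s["W"].round(3).tolist())
    for k,z in zs.items():
        for d in spotter.find_in(n,k)[:2]:
            print(k,round(d["score"],2),np.array(d["location"]),atz(s,d["location"],z))
E
```

```text
pics
{'t': 0.0, 'q': array([-0.1,  0.3,  1.5, -0. ,  1.3, -0.1]), 'dq': array([ 0., -0.,  0.,  0.,  0.,  0.]), 'effort': array([ -0. , -45.8, -25.2,  -0. ,   0. ,  -0. ]), 'tool_pos': array([574.3,  -0. , 230.4]), 'orientation': array([-0. ,  0.7,  0.7, -0. ]), 'ft_force': array([ 0.6, -0.5,  0.2]), 'moment': array([-0.,  0., -0.]), 'gripper_force': 0.0, 'gripper_width': 85.21834114331791}
scene 467.5837041529659 274.61657376630376 219.06448449705164 [[0.472, -0.6, 0.646, -55.202], [-0.881, -0.337, 0.331, -370.607], [0.019, -0.726, -0.688, 733.392], [0.0, 0.0, 0.0, 1.0]]
mixer 0.98 [190. 209.] [533.7 140.9  40. ]
mixer 0.27 [194.1 178.3] [626.7 195.8  40. ]
groove_front 0.88 [191.8 208.2] [493.3 100.8  92. ]
groove_rear 0.97 [192.1 210.5] [488.   96.2  92. ]
groove_rear 0.39 [193.9 175.5] [583.5 159.4  92. ]
loaded_tube 0.82 [191.5 175.4] [581.2 164.2  92. ]
loaded_tube_mid 0.62 [195.5 174.2] [589. 159.  92.]
large_tube 0.67 [271.9 282.1] [ 458.5 -104.7   16. ]
large_tube_mid 0.91 [277.5 281.2] [ 465.8 -113.2   16. ]
small_tube 0.51 [303.6 241.7] [ 592.8 -109.5   10. ]
small_tube 0.2
[... 2393 characters left out ...]
46.1] [489.9 -52.2  92. ]
large_tube 0.75 [196.7 248.4] [467.5 -90.7  16. ]
large_tube 0.62 [249.3  73.2] [538.2 114.8  16. ]
large_tube_mid 0.71 [193.4 241.8] [464.1 -81.8  16. ]
small_tube 0.7 [301.1 257.9] [ 597.2 -105.3   10. ]
small_tube_mid 0.69 [299.5 257. ] [ 595.2 -104.1   10. ]
small_tube_mid 0.22 [244.6  70.4] [532.4 118.7  10. ]
saddle_notch 0.15 [246.5  71.7] [538.  113.8  42. ]
timer 0.82 [414.6 197.6] [737.1 -26.7   9. ]
sticky_notes 0.69 [96.  46.5] [343.4 168.4   6. ]
sticky_notes 0.56 [299.9 258.5] [ 596.  -108.2    6. ]
marker_black 0.98 [123.3 151.2] [378.9  32.5   8. ]
marker_black 0.7 [289.4  40.9] [581.5 152.3   8. ]
green_rack 0.61 [375.8 340. ] [ 712.2 -244.4   14. ]
```

```bash
python3 - <<'E'
import cv2
for n in("scene","side"):
    a=cv2.imread(f"pics/{n}0.png"); c=a[130:370,120:450] if n=="scene" else a[110:400,150:440]
    cv2.imwrite(f"pics/{n}0c.png",cv2.resize(c,(0,0),fx=2.4 if n=="scene" else 2,fy=2.4 if n=="scene" else 2,interpolation=cv2.INTER_CUBIC))
E
```

```text
(no output)
```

View pics/wrist0.png

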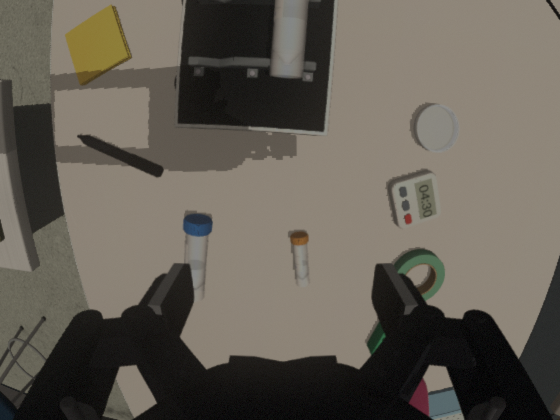

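View pics/scene0c.png

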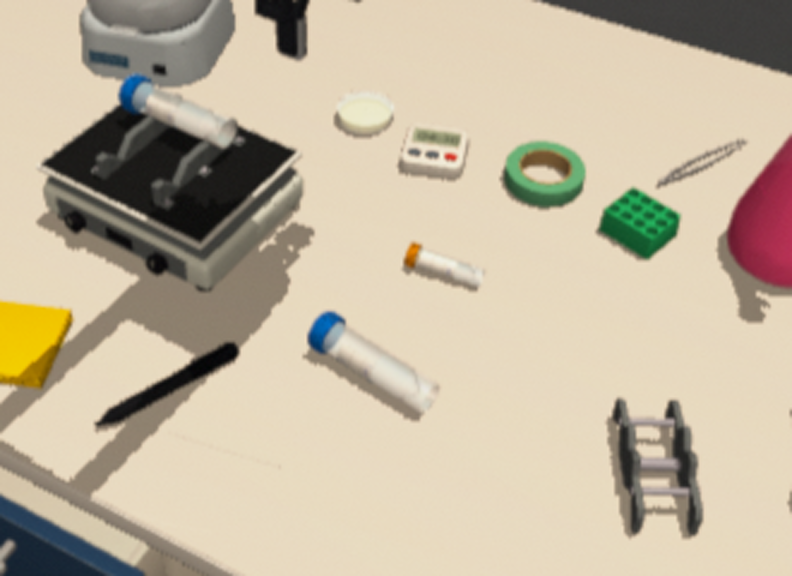

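View pics/side0c.png

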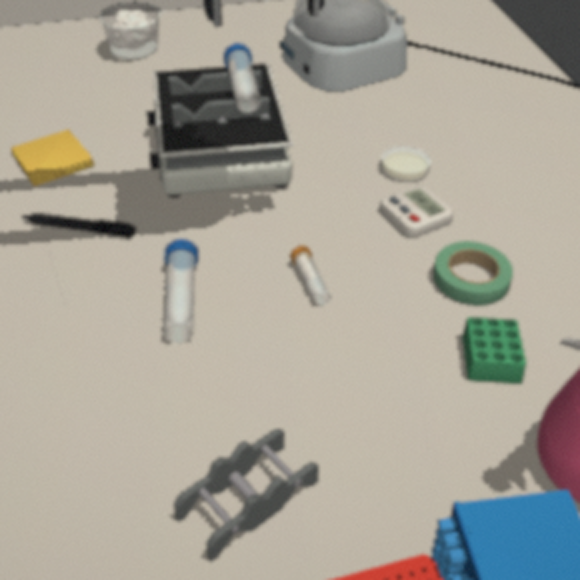

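The pictures show the mixer at far left with its caps pointing to +y. The large tube (wrist ~(198,260)) and the small tube (~(301,260)) also point +y, and the saddle lies at (482,-340), rotated. Next, a close look at the mixer and then at the tubes.

>>> play_rows(motion=[[[30,-10,0],[0,0,0],85],[[60,-20,0],[0,0,0],85],[[60,-20,0],[0,0,0],85],[[60,-20,0],[0,0,0],85]])

```text
t: 3.05
tool_pos: [555.3, 59.6, 231.5]
orientation: [0.0, 0.707, 0.707, -0.0]
ft_force: [-0.5, 0.1, 0.8]
gripper_width: 85.1
gripper_force: 0.0
```

```bash
python3 - <<'E'
from h import *
s=snap("wrist","wB.png"); print(pose()[:3,3]); import pickle; pickle.dump(s,open("wB.pkl","wb"))
E
```

```text
[555.42985569  59.37583357 231.37221036]
```

>>> play_rows(motion=[[[-60,-10,0],[0,0,0],85],[[-120,-20,10],[0,0,0],85],[[-170,-20,20],[0,0,0],85],[[-170,-20,20],[0,0,0],85],[[-170,-20,20],[0,0,0],85]])

```text
t: 3.72
tool_pos: [535.0, -110.7, 211.2]
orientation: [-0.0, 0.708, 0.706, 0.0]
ft_force: [-0.7, -0.2, -0.0]
gripper_width: 84.9
gripper_force: 0.0
```

```bash
python3 - <<'E'
from h import *
s=snap("wrist","wA.png"); print(pose()[:3,3]); import pickle; pickle.dump(s,open("wA.pkl","wb"))
a=cv2.imread("pics/wB.png"); b=cv2.imread("pics/wA.png")
cv2.imwrite("pics/wBc.png",cv2.resize(a[0:260,120:440],(0,0),fx=2.4,fy=2.3,interpolation=cv2.INTER_CUBIC))
cv2.imwrite("pics/wAc.png",cv2.resize(b[60:260,130:390],(0,0),fx=3,fy=3,interpolation=cv2.INTER_CUBIC))
E
```

```text
[ 535.12135602 -109.99372305  211.3935242 ]
```

View pics/wBc.png

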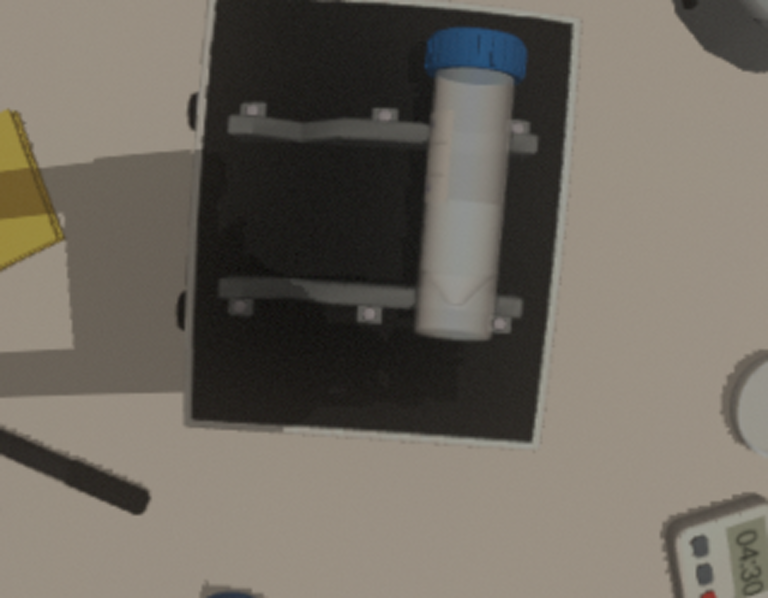

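View pics/wAc.png

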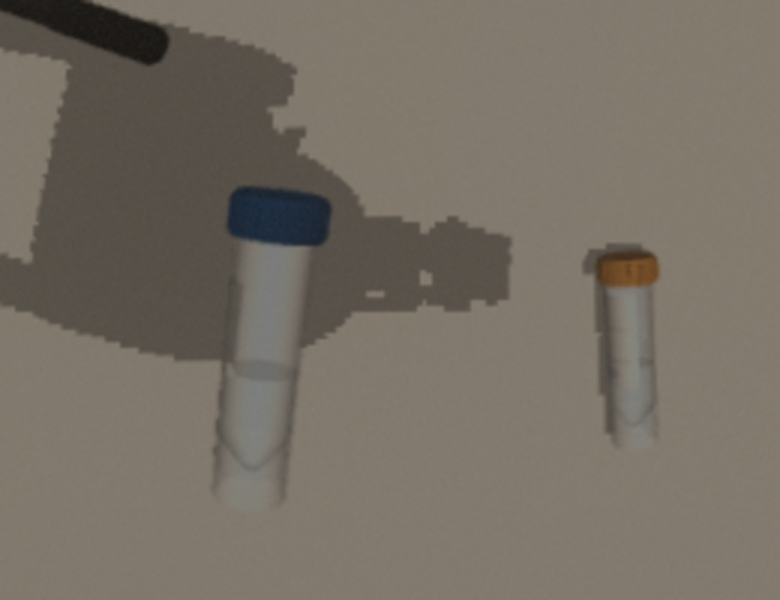

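```bash
cat >> h.py <<'E'
import pickle
from scipy.optimize import least_squares
E
python3 - <<'E'
from h import *
np.set_printoptions(precision=1,suppress=True)
s=pickle.load(open("wB.pkl","rb")); print(s["W"][:3,3])
B=lambda p:(p[0]/2.4+120,p[1]/2.3)
P=dict(LL=((220,287.5),(-56,-32,88)),LR=((521,307),(56,-32,88)),UL=((229,126),(-56,32,88)),UR=((537,143),(56,32,88)))
for k,(p,m) in P.items(): print(k,atz(s,B(p),m[2]))
for k,p in dict(BL=(190,422),BR=(537,440),TR=(575,18)).items(): print("mat",k,atz(s,B(p),66))
# knobs / tube mid-silhouette points at axis height
F,C=(453.5,336),(474.5,72)
print("tube foot,capline",atz(s,B(F),92),atz(s,B(C),92))
def M(v,m):
    c,d=np.cos(v[2]),np.sin(v[2]); return np.array([v[0]+c*m[0]-d*m[1],v[1]+d*m[0]+c*m[1],m[2]])
f=lambda v:np.concatenate([proj(s,M(v,m))-B(p) for p,m in P.values()])
o=least_squares(f,[540,145,-.05]); print(o.x,np.degrees(o.x[2]),o.fun)
G=M(o.x,(-31,0,92)); print("groove",G,"rear",M(o.x,(31,0,92)))
# tubes
s=pickle.load(open("wA.pkl","rb"))
A=lambda p:(p[0]/3+130,p[1]/3+60)
for n,c,j,ft,z in (("large",(280,192),(274,243),(250,505),16),("small",(628,257),(629,285),(635,447),10)):
    print(n,"captop,joint,foot",atz(s,A(c),z),atz(s,A(j),z),atz(s,A(ft),z))
E
```

```text
[554.2 138.4 373.4]
LL [491.7 122.2  88. ]
LR [602.5 114.3  88. ]
UL [496. 185.  88.]
UR [607.4 178.   88. ]
mat BL [471.5  63.5  66. ]
mat BR [615.1  55.4  66. ]
mat TR [627.3 237.1  66. ]
tube foot,capline [577.3 103.1  92. ] [584.2 204.2  92. ]
[549.4 149.9  -0.1] -3.9216768158865687 [-0.4  0.5  0.7  0.2 -0.4 -0.7  0.1  0.1]
groove [518.5 152.   92. ] rear [580.3 147.8  92. ]
large captop,joint,foot [472.6 -50.1  16. ] [469.9 -68.   16. ] [ 455.5 -166.    16. ]
small captop,joint,foot [594.7 -74.   10. ] [595.4 -84.1  10. ] [ 600.4 -145.2   10. ]
```

>>> play_rows(motion=[[[-2,-35,40],[0,0,4],85],[[-5,-72,90],[0,0,8.4],85],[[-5,-72,140],[0,0,8.4],85],[[-5,-72,180],[0,0,8.4],85],[[-5,-72,180],[0,0,8.4],85]], grip_force=40)

```text
t: 4.4
tool_pos: [461.0, -113.2, 29.4]
orientation: [-0.003, 0.756, 0.654, -0.002]
ft_force: [-0.3, -0.4, -0.2]
gripper_width: 85.0
gripper_force: 0.0
```

>>> play_rows(motion=[[[0,0,10],[0,0,0],70],[[0,0,20],[0,0,0],60],[[0,0,27],[0,0,0],50],[[0,0,27],[0,0,0],40],[[0,0,27],[0,0,0],35]])

```text
t: 5.03
tool_pos: [463.2, -115.1, 4.5]
orientation: [0.0, 0.757, 0.653, 0.0]
ft_force: [-0.9, -0.3, -0.5]
gripper_width: 35.0
gripper_force: 0.0
```

>>> play_rows(motion=[[[0,0,0],[0,0,0],22],[[0,0,0],[0,0,0],22],[[0,0,0],[0,0,0],22],[[0,0,0],[0,0,0],22]])

```text
t: 5.52
tool_pos: [463.4, -115.2, 4.7]
orientation: [0.0, 0.757, 0.653, 0.0]
ft_force: [0.9, -0.5, 5.5]
gripper_width: 27.2
gripper_force: 39.1
```

```bash
python3 - <<'E'
from h import *
s=snap("wrist","g1.png"); a=cv2.imread("pics/g1.png"); cv2.imwrite("pics/g1c.png",cv2.resize(a[150:420,150:410],(0,0),fx=2.2,fy=2.2)); pickle.dump(s,open("g1.pkl","wb"))
print(pose(),r.get_obs()["gripper_width"])
E
```

```text
[[ 1.46001423e-01  9.89283930e-01  9.43237963e-04  4.63428128e+02]
 [ 9.89284347e-01 -1.46001108e-01 -3.95714233e-04 -1.15209688e+02]
 [-2.53759944e-04  9.90905394e-04 -9.99999477e-01  4.67733041e+00]
 [ 0.00000000e+00  0.00000000e+00  0.00000000e+00  1.00000000e+00]] 27.066198715363267
```

View pics/g1c.png

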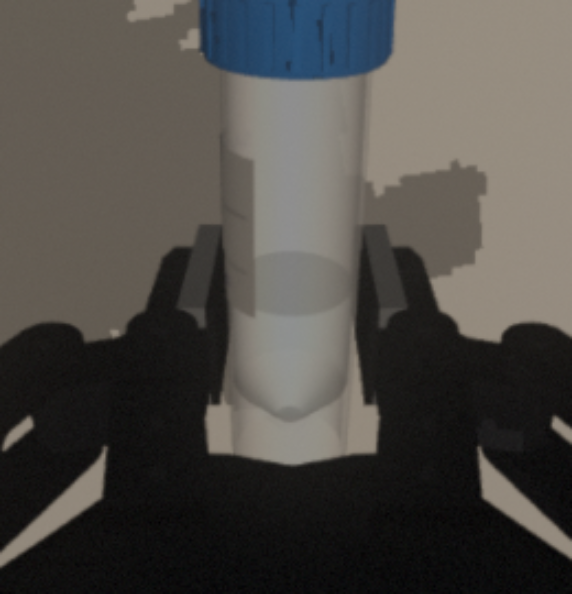

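```bash
python3 - <<'E'
from h import *
s=pickle.load(open("g1.pkl","rb")); P=pose()
for row,z in ((78,35),(78,33)):
  w=atz(s,(150+297/2.2,150+row/2.2),z); print((np.linalg.inv(P)@np.append(w,1))[:3].round(1))
# body edges at joint, z=17.5
for c in (220,372):
  w=atz(s,(150+c/2.2,150+70/2.2),17.5); print((np.linalg.inv(P)@np.append(w,1))[:3].round(1))
# target place
yaw=np.radians(-3.92); G=np.array([518.5,152.0])
print("dyaw tool z",np.degrees(np.arctan2(.146,.989))-3.92)
E
```

```text
[ 50.5  -0.3 -30.3]
[ 50.   -0.2 -28.3]
[ 47.7 -14.4 -12.8]
[ 47.7  13.9 -12.8]
dyaw tool z 4.477572574718508
```

>>> play_rows(motion=[[[0,0,-15],[0,0,0],22],[[0,0,-60],[0,0,0],22],[[20,0,-105],[0,0,0],22],[[70,4,-126],[0,0,0],22],[[125,8,-126],[0,0,0],22]])

```text
t: 6.2
tool_pos: [490.9, 8.0, 132.3]
orientation: [0.002, 0.758, 0.653, 0.002]
ft_force: [0.4, 0.5, -0.6]
gripper_width: 26.8
gripper_force: 39.5
```

>>> play_rows(motion=[[[50,3,0],[0,-1,-2],22],[[100,6,0],[0,-2,-4.5],22],[[144.8,8.1,0],[0,-2,-4.5],22],[[144.8,8.1,0],[0,-2,-4.5],22],[[144.8,8.1,0],[0,-2,-4.5],22]])

```text
t: 6.82
tool_pos: [517.4, 149.1, 129.6]
orientation: [0.011, 0.73, 0.683, -0.014]
ft_force: [-0.1, -0.7, -1.0]
gripper_width: 27.1
gripper_force: 39.5
```

```bash
python3 - <<'E'
from h import *
np.set_printoptions(precision=2,suppress=True)
o=r.get_obs(); print(o["tool_pos"],o["gripper_width"],o["ft_force"]); print(pose())
s=snap("side","s1.png"); s2=snap("scene","s2.png")
def M(m):
    v=(549.4,149.9,np.radians(-3.92)); c,d=np.cos(v[2]),np.sin(v[2]); return np.array([v[0]+c*m[0]-d*m[1],v[1]+d*m[0]+c*m[1],m[2]])
ims=[]
for q,n in((s,"s1"),(s2,"s2")):
    a=cv2.imread(f"pics/{n}.png")
    a=cv2.resize(a,(0,0),fx=3,fy=3,interpolation=cv2.INTER_CUBIC)
    for m in [(-56,-32,88),(56,-32,88),(-56,32,88),(56,32,88),(-31,-47,141.5),(-31,47,141.5),(31,-47,92),(31,47,92)]:
        p=proj(q,M(m))*3; cv2.circle(a,tuple(int(t) for t in p),3,(0,0,255),-1)
    p=(proj(q,M((0,0,100)))*3).astype(int); ims.append(a[p[1]-220:p[1]+220,p[0]-200:p[0]+200])
cv2.imwrite("pics/s12.png",np.hstack(ims))
E
```

```text
[517.38 149.12 129.62] 27.072760738598845 [-0.14 -0.71 -0.97]
[[  0.07   1.    -0.01 517.38]
 [  1.    -0.07  -0.04 149.12]
 [ -0.04  -0.    -1.   129.62]
 [  0.     0.     0.     1.  ]]
```

View pics/s12.png

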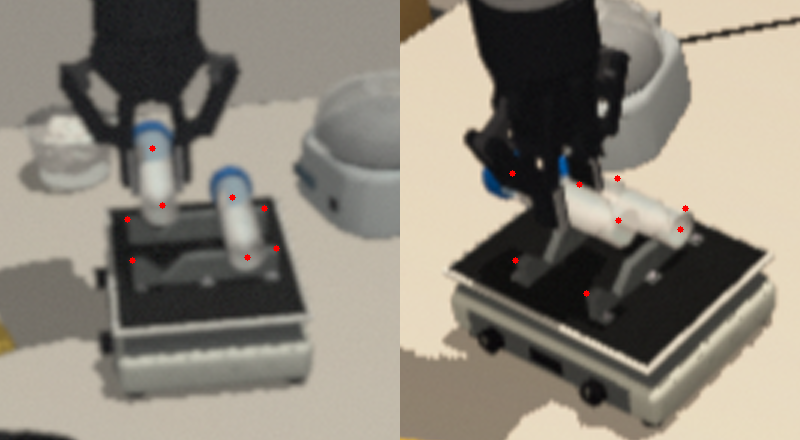

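>>> play_rows(motion=[[[0.7,0.5,20],[0,0,0],22],[[1.4,0.7,36],[0,0,0],22],[[1.7,0.7,43],[0,0,0],22],[[1.8,0.7,46],[0,0,0],22],[[1.8,0.7,46],[0,0,0],22]])

```text
t: 7.55
tool_pos: [519.1, 149.6, 84.3]
orientation: [0.011, 0.731, 0.682, -0.013]
ft_force: [-0.3, -0.3, -0.1]
gripper_width: 26.7
gripper_force: 39.5
```

>>> play_rows(motion=[[[0,0,1],[0,0,0],22],[[0,0,2],[0,0,0],22],[[0,0,3],[0,0,0],22],[[0,0,3],[0,0,0],22]])

```text
t: 8.05
tool_pos: [519.0, 149.6, 81.3]
orientation: [0.011, 0.731, 0.683, -0.013]
ft_force: [0.2, -0.1, -0.7]
gripper_width: 26.9
gripper_force: 39.5
```

>>> play_rows(motion=[[[0,0,0.6],[0,0,0],22],[[0,0,0.6],[0,0,0],22]])

```text
t: 8.3
tool_pos: [519.1, 149.6, 81.1]
orientation: [0.012, 0.731, 0.683, -0.013]
ft_force: [-1.4, -0.1, 3.8]
gripper_width: 26.7
gripper_force: 39.9
```

>>> play_rows(motion=[[[0,0,0.6],[0,0,0],22],[[0,0,0.6],[0,0,0],22]])

```text
t: 8.55
tool_pos: [519.2, 149.6, 81.0]
orientation: [0.012, 0.731, 0.683, -0.013]
ft_force: [-2.8, -0.7, 7.3]
gripper_width: 27.1
gripper_force: 40.3
```

>>> play_rows(motion=[[[0,0,0.6],[0,0,0],22],[[0,0,0.6],[0,0,0],22]])

```text
t: 8.8
tool_pos: [519.2, 149.6, 80.9]
orientation: [0.012, 0.731, 0.683, -0.013]
ft_force: [-3.8, 0.8, 11.3]
gripper_width: 27.1
gripper_force: 40.7
```

>>> play_rows(motion=[[[0,-0.6,-0.6],[0,0,0],22],[[0,-0.6,-0.6],[0,0,0],28],[[0,-0.6,-0.6],[0,0,0],32],[[0,-0.6,-0.6],[0,0,0],38],[[0,-0.6,-0.6],[0,0,0],43]])

```text
t: 9.43
tool_pos: [518.1, 149.5, 79.6]
orientation: [0.011, 0.731, 0.683, -0.014]
ft_force: [-0.3, 1.2, -1.0]
gripper_width: 43.3
gripper_force: 0.0
```

>>> play_rows(motion=[[[0,0,-10],[0,0,0],43],[[0,0,-40],[0,0,0],45],[[0,0,-90],[0,0,0],60],[[-50,0,-120],[0,2,0],70],[[-90,0,-120],[0,2,0],80]])

```text
t: 10.05
tool_pos: [514.9, 63.2, 207.0]
orientation: [0.002, 0.73, 0.683, 0.002]
ft_force: [0.3, -0.4, -0.2]
gripper_width: 79.8
gripper_force: 0.0
```

```bash
python3 - <<'E'
from h import *
o=r.get_obs(); print(o["t"],o["tool_pos"]); print(pose().round(3))
s=snap("wrist","p1.png"); pickle.dump(s,open("p1.pkl","wb"))
a=cv2.imread("pics/p1.png"); cv2.imwrite("pics/p1c.png",cv2.resize(a[0:260,100:440],(0,0),fx=2.3,fy=2.3,interpolation=cv2.INTER_CUBIC))
for n in("side","scene"):
  s=snap(n)
  for k,z in(("saddle",18),("saddle_grip",32),("saddle_notch",40)):
    for d in spotter.find_in(n,k)[:1]: print(n,k,d["score"],atz(s,d["location"],z))
E
```

```text
10.05 [514.8672342   63.16566831 207.01550996]
[[ 6.70000e-02  9.98000e-01  6.00000e-03  5.14867e+02]
 [ 9.98000e-01 -6.70000e-02  0.00000e+00  6.31660e+01]
 [ 1.00000e-03  6.00000e-03 -1.00000e+00  2.07016e+02]
 [ 0.00000e+00  0.00000e+00  0.00000e+00  1.00000e+00]]
side saddle 0.66 [ 485.06970139 -334.6628383    18.        ]
side saddle_grip 0.87 [ 482.97779207 -347.04979377   32.        ]
side saddle_notch 0.72 [ 482.61094388 -347.28677449   40.        ]
scene saddle 0.77 [ 484.20039347 -341.29670674   18.        ]
scene saddle_grip 0.9 [ 472.24538841 -348.02050298   32.        ]
scene saddle_notch 0.64 [ 464.77640229 -352.89586925   40.        ]
```

View pics/p1c.png

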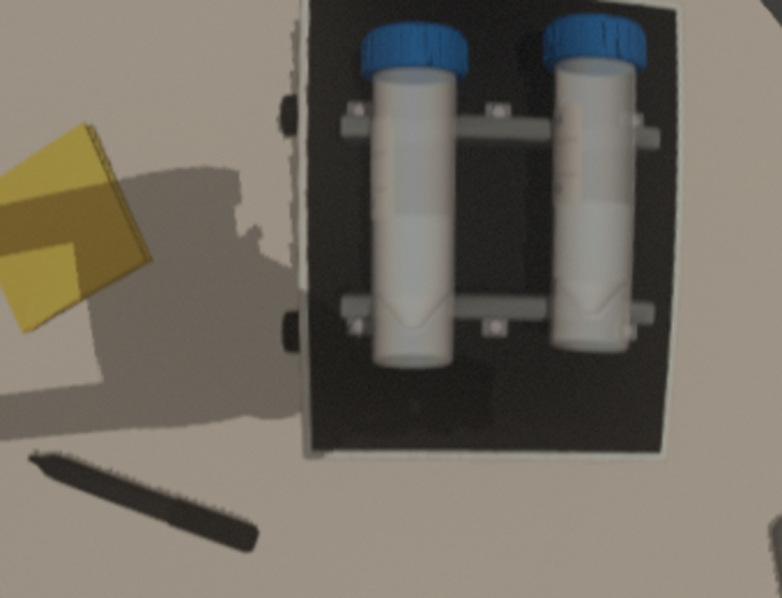

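The large tube lies squarely in the front groove, with its foot at (413,362) and its cap joint at (415,75), centred across both plates. Next, the saddle.

>>> play_rows(motion=[[[-60,-1,0],[0,0,0],85],[[-120,-3,-5],[0,0,0],85],[[-180,-4,-10],[0,0,0],85],[[-240,-5,-10],[0,0,0],85],[[-300,-7,-10],[0,0,0],85]])

```text
t: 11.12
tool_pos: [485.6, -236.0, 213.0]
orientation: [-0.001, 0.73, 0.683, -0.0]
ft_force: [1.0, 0.1, -0.8]
gripper_width: 84.9
gripper_force: 0.0
```

>>> play_rows(motion=[[[-55,-2,0],[0,0,0],85],[[-64,-2,0],[0,0,0],85],[[-64,-2,0],[0,0,0],85]])

```text
t: 11.5
tool_pos: [479.0, -298.1, 212.5]
orientation: [-0.001, 0.731, 0.682, -0.0]
ft_force: [0.1, -0.2, -0.5]
gripper_width: 84.7
gripper_force: 0.0
```

```bash
python3 - <<'E'
from h import *
np.set_printoptions(precision=2,suppress=True)
s=pickle.load(open("p1.pkl","rb")); B=lambda p:(p[0]/2.3+100,p[1]/2.3)
def M(v,m):
    c,d=np.cos(v[2]),np.sin(v[2]); return np.array([v[0]+c*m[0]-d*m[1],v[1]+d*m[0]+c*m[1],m[2]])
P=[((342,127),(-56,32,88)),((342,306),(-56,-32,88)),((659,137),(56,32,88)),((653,313),(56,-32,88))]
f=lambda v:np.concatenate([proj(s,M(v,m))-B(p) for p,m in P])
o=least_squares(f,[549,150,-.06]); print(o.x,np.degrees(o.x[2]),o.fun)
for p in((413,362),(415,75),(590,348),(594,62)): print(atz(s,B(p),92))
s=snap("wrist","sd.png"); pickle.dump(s,open("sd.pkl","wb")); print(pose())
a=cv2.imread("pics/sd.png"); cv2.imwrite("pics/sdc.png",cv2.resize(a[100:340,150:410],(0,0),fx=2.5,fy=2.5,interpolation=cv2.INTER_CUBIC))
for k in("saddle","saddle_grip","saddle_notch"):
  for d in spotter.find_in("wrist",k)[:2]: print(k,d["score"],d["location"],atz(s,d["location"],32))
E
```

```text
[549.08 149.22  -0.07] -4.06481756370864 [-0.71 -0.66 -0.38  0.48  0.43  0.17  0.75  0.05]
[514.66 100.59  92.  ]
[522.08 200.32  92.  ]
[577.15 102.07  92.  ]
[583.8  203.64  92.  ]
[[   0.07    1.     -0.    479.05]
 [   1.     -0.07    0.   -297.17]
 [   0.     -0.     -1.    212.64]
 [   0.      0.      0.      1.  ]]
saddle 0.67 [290.5, 215.1] [ 483.6  -332.63   32.  ]
saddle 0.5 [383.6, 16.8] [ 590.91 -129.95   32.  ]
saddle_grip 0.98 [292.3, 214.7] [ 485.51 -332.32   32.  ]
saddle_notch 0.62 [293.4, 214.9] [ 486.65 -332.62   32.  ]
```

View pics/sdc.png

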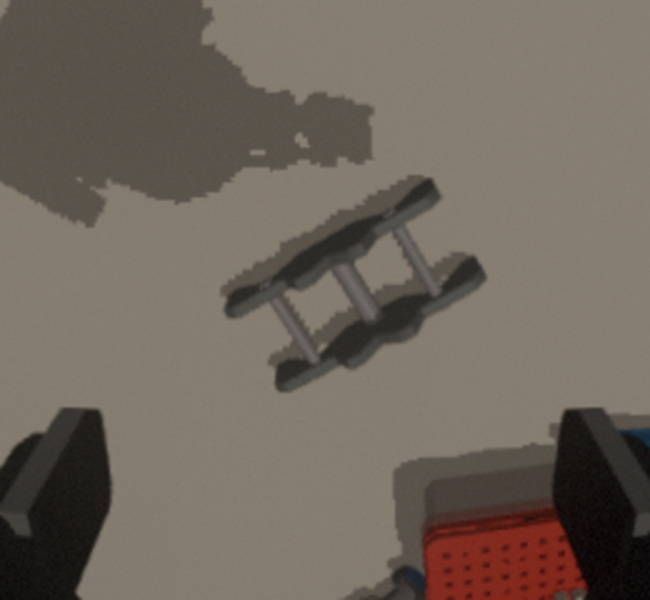

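```bash
python3 - <<'E'
from h import *
np.set_printoptions(precision=2,suppress=True)
s=pickle.load(open("sd.pkl","rb")); B=lambda p:(p[0]/2.5+150,p[1]/2.5+100)
Q=[atz(s,B(p),27)[:2] for p in((231,308),(437,192),(281,384),(484,270))]
print(Q,np.linalg.norm(Q[1]-Q[0]),np.linalg.norm(Q[3]-Q[2]))
X=Q[1]-Q[0]+Q[3]-Q[2]; a=np.arctan2(X[1],X[0]); c=np.mean(Q,0); print("centre",c,"yaw",np.degrees(a))
print("spacing",np.dot((Q[0]+Q[1]-Q[2]-Q[3])/2,[-np.sin(a),np.cos(a)]))
# darkest/lightest profile along y over centre: top strips at z=39
P=pose(); d=c-P[:2,3]; print("tool shift",P[:2,0]@d,P[:2,1]@d, "turn",np.degrees(np.arctan2(P[1,0],P[0,0]))-np.degrees(a))
# red rack near corner
for p in((427,470),(427,525)):
  for z in(0,60): print("red",z,atz(s,B(p),z))
E
```

```text
[array([ 431.14, -340.18]), array([ 521.67, -294.94]), array([ 449.51, -377.86]), array([ 540.94, -330.31])] 101.20698452195097 103.05269166990779
centre [ 485.82 -335.83] yaw 27.020641138566507
spacing 41.0895430930132
tool shift -38.655827858222146 9.182929078915588 turn 59.204554522315874
red 0 [ 516.49 -445.35    0.  ]
red 60 [ 510.94 -407.2    60.  ]
red 0 [ 516.05 -480.56    0.  ]
red 60 [ 510.58 -436.45   60.  ]
```

>>> play_rows(motion=[[[-10,2,10],[0,0,10],70],[[-20,5,30],[0,0,20],70],[[-30,7,60],[0,0,30],70],[[-38.7,9.2,90],[0,0,40],70],[[-38.7,9.2,110],[0,0,50],70]])

```text
t: 12.32
tool_pos: [485.6, -336.6, 101.9]
orientation: [-0.001, 0.951, 0.308, -0.001]
ft_force: [0.6, 0.6, 0.2]
gripper_width: 70.3
gripper_force: 0.0
```

>>> play_rows(motion=[[[0,0,15],[0,0,9.2],70],[[0,0,20],[0,0,9.2],70],[[0,0,20],[0,0,9.2],70]])

```text
t: 12.7
tool_pos: [485.6, -337.0, 83.3]
orientation: [-0.0, 0.972, 0.234, -0.001]
ft_force: [-0.2, -0.4, 0.9]
gripper_width: 69.8
gripper_force: 0.0
```

```bash
python3 - <<'E'
from h import *
np.set_printoptions(precision=2,suppress=True)
print(pose()); s=snap("wrist","se.png"); pickle.dump(s,open("se.pkl","wb"))
for k in("saddle_grip","saddle_notch"):
  for d in spotter.find_in("wrist",k)[:1]:
    w=atz(s,d["location"],32); print(k,d["score"],d["location"],w,(np.linalg.inv(pose())@np.append(w,1))[:3])
a=cv2.imread("pics/se.png"); cv2.imwrite("pics/sec.png",cv2.resize(a[100:420,130:430],(0,0),fx=1.8,fy=1.8,interpolation=cv2.INTER_CUBIC))
E
```

```text
[[   0.89    0.46   -0.    485.65]
 [   0.46   -0.89    0.   -336.96]
 [  -0.     -0.     -1.     83.26]
 [   0.      0.      0.      1.  ]]
saddle_grip 0.97 [284.2, 218.0] [ 492.38 -333.48   32.  ] [ 7.61 -0.87 51.96]
```

View pics/sec.png

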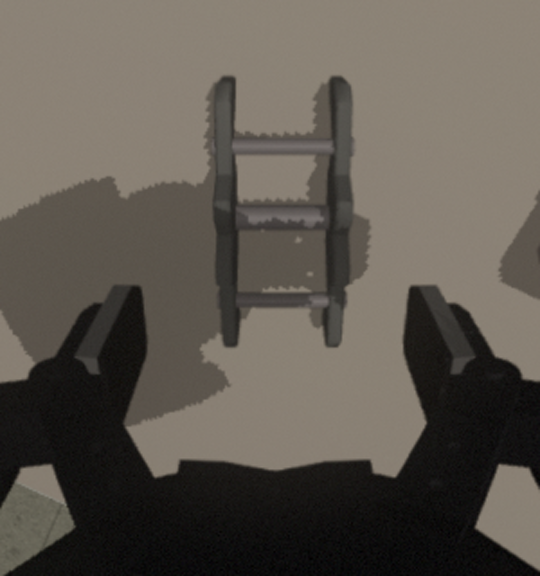

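```bash
python3 - <<'E'
from h import *
np.set_printoptions(precision=2,suppress=True)
s=pickle.load(open("se.pkl","rb")); iP=np.linalg.inv(pose())
for p,z in(((282,215),21),((283,145),12),((285,299),12),((226,77),20),((342,77),20),((231,346),24),((334,346),24)):
  print(p,z,(iP@np.append(atz(s,(130+p[0]/1.8,100+p[1]/1.8),z),1))[:3])
E
```

```text
(282, 215) 21 [ 2.7   0.65 63.03]
(283, 145) 12 [27.25  0.97 72.02]
(285, 299) 12 [-37.52   2.26  72.05]
(226, 77) 20 [ 53.79 -19.3   63.99]
(342, 77) 20 [53.97 21.52 64.02]
(231, 346) 24 [-53.1  -19.66  60.04]
(334, 346) 24 [-53.11  22.19  60.07]
```

>>> play_rows(motion=[[[0,1.2,35],[0,0,0],70],[[0,1.2,60],[0,0,0],70],[[0,1.2,70],[0,0,0],70],[[0,1.2,70],[0,0,0],64],[[0,1.2,70],[0,0,0],58]])

```text
t: 13.48
tool_pos: [486.6, -339.5, 14.2]
orientation: [0.001, 0.973, 0.233, -0.0]
ft_force: [0.4, 1.0, -1.1]
gripper_width: 57.8
gripper_force: 0.0
```

>>> play_rows(motion=[[[0,0,0],[0,0,0],54],[[0,0,0],[0,0,0],50],[[0,0,0],[0,0,0],42],[[0,0,0],[0,0,0],42],[[0,0,0],[0,0,0],42]], grip_force=60)

```text
t: 14.1
tool_pos: [486.3, -339.3, 14.2]
orientation: [0.0, 0.973, 0.233, -0.0]
ft_force: [-1.1, -0.0, 4.6]
gripper_width: 46.6
gripper_force: 62.4
```

```bash
python3 - <<'E'
from h import *
np.set_printoptions(precision=3,suppress=True)
P=pose();print(P); s=snap("wrist","sg.png"); pickle.dump(s,open("sg.pkl","wb"))
a=cv2.imread("pics/sg.png"); cv2.imwrite("pics/sgc.png",cv2.resize(a[20:420,110:450],(0,0),fx=1.5,fy=1.5,interpolation=cv2.INTER_CUBIC))
E
```

```text
[[   0.892    0.452   -0.     486.295]
 [   0.452   -0.892   -0.001 -339.255]
 [  -0.001    0.001   -1.      14.153]
 [   0.       0.       0.       1.   ]]
```

View pics/sgc.png

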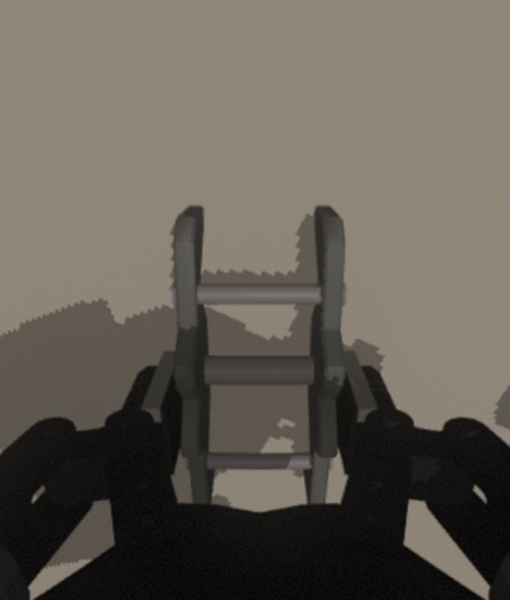

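The picture shows both pads on the outer plate faces beside the middle rod, at about (258,370). That is now 11 pictures viewed, one over the limit, so I'll work from numbers and the spotter from here. Next I measure the saddle's offset in the hand.

```bash
python3 - <<'E'
from h import *
np.set_printoptions(precision=2,suppress=True)
s=pickle.load(open("sg.pkl","rb")); P=pose(); iP=np.linalg.inv(P); o=r.get_obs(); print(o["tool_pos"],o["gripper_width"])
B=lambda p:(p[0]/1.5+110,p[1]/1.5+20)
def t(p,z): return (iP@np.append(atz(s,B(p),z),1))[:3]
for n,p,zs in(("rodmid",(258,370),(15,18,21)),("rodfar",(260,294),(8,12,16,20)),("rodnear",(260,460),(8,12,16,20)),("endL",(190,207),(0,5,20,27)),("endR",(327,207),(0,5,20,27))):
  for z in zs: print(n,z,t(p,z))
# edge strength rows: intensity profile along the middle column for rods
g=cv2.cvtColor(s["pixels"],cv2.COLOR_RGB2GRAY)[:,275:292].mean(1); print(g[200:340].astype(int))
E
```

```text
[ 486.27 -339.23   14.12] 47.05613006001791
rodmid 15 [ 0.99 -1.28 -0.88]
rodmid 18 [ 2.61 -1.27 -3.89]
rodmid 21 [ 4.23 -1.27 -6.89]
rodfar 8 [24.94 -0.63  6.1 ]
rodfar 12 [26.36 -0.64  2.1 ]
rodfar 16 [27.77 -0.66 -1.9 ]
rodfar 20 [29.19 -0.67 -5.9 ]
rodnear 8 [-42.59  -0.54   6.14]
rodnear 12 [-39.35  -0.56   2.14]
rodnear 16 [-36.11  -0.57  -1.86]
rodnear 20 [-32.87  -0.59  -5.87]
endL 0 [ 52.05 -23.4   14.07]
endL 5 [ 52.86 -22.68   9.07]
endL 20 [ 55.29 -20.54  -5.93]
endL 27 [ 56.43 -19.54 -12.93]
endR 0 [52.05 21.17 14.1 ]
endR 5 [52.86 20.45  9.1 ]
endR 20 [55.29 18.32 -5.9 ]
endR 27 [ 56.43  17.32 -12.9 ]
[129 118 106  97  90  90  89  89  85  76  74  84  92  98 103 110 115 114
 107 102  96  91 100 122 132 133 133 132 133 133 133 133 133 133 133 133
 133 133 133 132 130 126 119 112 104  98  91  88  88  88  88  88  87  88
  88  88  85  63  53  56  58  61  63  64  65  68  70  73  74  71  69  69
  66  65  62  60  68  81  87  87  87  87  87  87  87  87  87  87  87  87
  87  87  87  87  87  87  87  87  88  87  87  87  87  87  87  87  87  87
  87  88  88  91  94  97  98 101 102 103 104 107 108  98  69  55  58  62
  65  69  72  70  68  65  74 116 131 132 132 132 132 132]
```

>>> play_rows(motion=[[[0,0,-8],[0,0,0],42],[[0,0,-35],[0,0,0],42],[[0,0,-80],[0,0,0],42],[[25,-35,-120],[0,0,0],42],[[55,-80,-136],[0,0,0],42]])

```text
t: 14.78
tool_pos: [500.5, -243.4, 152.0]
orientation: [0.002, 0.973, 0.231, 0.001]
ft_force: [0.5, 0.1, -2.3]
gripper_width: 46.7
gripper_force: 62.3
```

>>> play_rows(motion=[[[30,-44,0],[0,0,0],42],[[60,-88,0],[0,0,0],42],[[90,-132,0],[0,0,0],42],[[120,-175,0],[0,0,0],42],[[150,-219,0],[0,0,0],42]])

```text
t: 15.4
tool_pos: [533.3, 22.2, 149.2]
orientation: [-0.0, 0.973, 0.233, -0.001]
ft_force: [1.3, 0.5, -2.3]
gripper_width: 47.0
gripper_force: 62.2
```

>>> play_rows(motion=[[[25,-36,0],[0,0,8],42],[[50,-72,0],[0,0,16],42],[[70,-102,0],[0,0,24],42],[[73.2,-107.8,0],[0,0,30.9],42],[[73.2,-107.8,0],[0,0,30.9],42]])

```text
t: 16.02
tool_pos: [549.5, 150.6, 148.9]
orientation: [0.0, 0.999, -0.033, -0.001]
ft_force: [0.5, 0.1, -1.6]
gripper_width: 46.9
gripper_force: 62.2
```

```bash
python3 - <<'E'
from h import *
np.set_printoptions(precision=3,suppress=True)
print(pose(),r.get_obs()["gripper_width"],r.get_obs()["ft_force"]); s=snap("wrist","sm.png"); pickle.dump(s,open("sm.pkl","wb")); P=pose(); iP=np.linalg.inv(P)
print(np.degrees(np.arctan2(P[1,0],P[0,0])))
g=cv2.cvtColor(s["pixels"],cv2.COLOR_RGB2GRAY)[:,275:292].mean(1); print(g[200:340].astype(int))
for n in("side","scene"):
  s=snap(n,"m_"+n+".png")
  for k,z in(("saddle_grip",168),("loaded_tube_mid",92),("large_tube_mid",92)):
    for d in spotter.find_in(n,k)[:2]: print(n,k,d["score"],d["location"],atz(s,d["location"],z))
E
```

```text
[[  0.998  -0.067  -0.002 549.517]
 [ -0.067  -0.998  -0.    150.554]
 [ -0.002   0.     -1.    148.929]
 [  0.      0.      0.      1.   ]] 46.890421493692514 [ 0.456  0.061 -1.604]
-3.8200596302533647
[114  96  77  50  45  46  46  46  50  72 100 115 124 131 138 147 153 149
 140 132 125 115  92  56  44  43  43  42  41  38  36  35  35  35  35  35
  35  35  35  35  34  34  34  34  34  34  37  59  86 111 126 136 143 148
 152 156 154 108  76  76  80  83  85  87  89  92  96 100 100  97  95  93
  91  89  86  86 117 150 159 157 154 150 145 140 132 122 112 102  61  38
  35  35  35  41  77 107 110 115 116 116 117 116 116 117 117 117 117 117
 116 117 117 117 118 120 121 121 121 123 123 124 123 113  86  75  80  85
  89  94  98  96  93  90  87  94 103 102 108 121 131 134]
side saddle_grip 0.68 [273.5, 151.7] [559.451  17.806 168.   ]
side saddle_grip 0.62 [251.4, 128.2] [532.247 129.611 168.   ]
side loaded_tube_mid 0.66 [270.5, 149.8] [579.097 157.698  92.   ]
side loaded_tube_mid 0.58 [193.5, 225.1] [384.057 -86.347  92.   ]
side large_tube_mid 0.83 [243.2, 152.3] [513.736 160.561  92.   ]
side large_tube_mid 0.74 [193.7, 223.0] [384.759 -80.169  92.   ]
scene saddle_grip 0.66 [387.5, 221.9] [ 566.879 -274.728  168.   ]
scene saddle_grip 0.64 [183.5, 164.8] [525.822 134.495 168.   ]
scene loaded_tube_mid 0.68 [205.2, 178.9] [585.753 131.062  92.   ]
scene large_tube_mid 0.73 [177.7, 192.8] [518.475 154.818  92.   ]
```

>>> play_rows(motion=[[[1.2,1.1,10],[0,0,0.2],42],[[1.2,1.1,22],[0,0,0.2],42],[[1.2,1.1,30],[0,0,0.2],42],[[1.2,1.1,34],[0,0,0.2],42],[[1.2,1.1,34],[0,0,0.2],42]])

```text
t: 17.1
tool_pos: [550.8, 148.6, 114.5]
orientation: [0.0, 0.999, -0.037, -0.001]
ft_force: [0.4, -0.4, -0.9]
gripper_width: 47.3
gripper_force: 62.2
```

>>> play_rows(motion=[[[0,0,1],[0,0,0],42],[[0,0,2],[0,0,0],42],[[0,0,3],[0,0,0],42],[[0,0,3],[0,0,0],42]])

```text
t: 17.6
tool_pos: [551.1, 148.6, 112.1]
orientation: [-0.0, 0.999, -0.037, -0.001]
ft_force: [-0.4, -0.4, -2.4]
gripper_width: 46.5
gripper_force: 62.2
```

>>> play_rows(motion=[[[0,0,0.7],[0,0,0],42],[[0,0,0.7],[0,0,0],42]])

```text
t: 17.85
tool_pos: [551.1, 148.6, 111.4]
orientation: [-0.0, 0.999, -0.037, -0.001]
ft_force: [-0.8, -0.3, -2.7]
gripper_width: 46.7
gripper_force: 62.2
```

>>> play_rows(motion=[[[0,0,0.7],[0,0,0],42],[[0,0,0.7],[0,0,0],42]])

```text
t: 18.1
tool_pos: [551.0, 148.6, 110.7]
orientation: [-0.0, 0.999, -0.037, -0.001]
ft_force: [-0.9, -0.3, -0.1]
gripper_width: 46.7
gripper_force: 62.3
```

>>> play_rows(motion=[[[0,0,0.6],[0,0,0],42],[[0,0,0.6],[0,0,0],42]])

```text
t: 18.35
tool_pos: [551.0, 148.7, 110.5]
orientation: [-0.0, 0.999, -0.037, -0.001]
ft_force: [-2.6, -0.2, 2.2]
gripper_width: 46.7
gripper_force: 62.8
```

>>> play_rows(motion=[[[0,0,0.6],[0,0,0],42],[[0,0,0.6],[0,0,0],42]])

```text
t: 18.6
tool_pos: [551.0, 148.7, 110.3]
orientation: [-0.0, 0.999, -0.037, -0.001]
ft_force: [-2.2, -0.0, 6.0]
gripper_width: 47.0
gripper_force: 63.4
```

>>> play_rows(motion=[[[0,0,0.6],[0,0,0],42],[[0,0,0.6],[0,0,0],42]])

```text
t: 18.85
tool_pos: [551.0, 148.7, 110.2]
orientation: [-0.0, 0.999, -0.037, -0.0]
ft_force: [-3.2, -0.8, 9.9]
gripper_width: 46.9
gripper_force: 63.8
```

```bash
python3 - <<'E'
from h import *
o=r.get_obs(); print(o["ft_force"],o["moment"],o["tool_pos"])
E
```

```text
[-3.15318468 -0.75392187  9.93308711] [-0.14670007  0.7055297  -0.04481562] [550.99602968 148.66749285 110.24479969]
```

>>> play_rows(motion=[[[-0.4,0,-0.6],[0,0,0],42],[[-0.4,0,-0.6],[0,0,0],47],[[-0.4,0,-0.6],[0,0,0],51],[[-0.4,0,-0.6],[0,0,0],56],[[-0.4,0,-0.6],[0,0,0],59]])

```text
t: 19.48
tool_pos: [550.8, 148.6, 109.2]
orientation: [-0.0, 0.999, -0.037, -0.001]
ft_force: [0.2, 0.4, -0.3]
gripper_width: 58.8
gripper_force: 0.0
```

>>> play_rows(motion=[[[0,0,-10],[0,0,0],60],[[0,0,-35],[0,0,0],62],[[0,0,-80],[0,0,0],62],[[-40,0,-100],[0,0,0],62],[[-60,0,-100],[0,0,0],62]])

```text
t: 20.1
tool_pos: [490.7, 153.3, 211.6]
orientation: [-0.001, 0.999, -0.037, 0.001]
ft_force: [-0.1, 0.6, -1.3]
gripper_width: 61.9
gripper_force: 0.0
```

```bash
python3 - <<'E'
from h import *
np.set_printoptions(precision=2,suppress=True)
print(pose(),r.get_obs()["t"]); s=snap("wrist","st.png"); pickle.dump(s,open("st.pkl","wb"))
for k,z in(("saddle_grip",128),("saddle_notch",130),("saddle",115),("large_tube_mid",92),("loaded_tube_mid",92),("small_tube_mid",10)):
  for d in spotter.find_in("wrist",k)[:2]: print(k,d["score"],d["location"],atz(s,d["location"],z))
# expected projections of saddle rods/ends on seat, dark/bright checks
yaw=np.radians(-4); M=lambda m:np.array([549.3+np.cos(yaw)*m[0]-np.sin(yaw)*m[1],149.5+np.sin(yaw)*m[0]+np.cos(yaw)*m[1],m[2]])
for m in((-31,-18,117),(-31,18,117),(31,-18,117),(31,18,117),(-54,-21,123),(54,-21,123),(-54,21,123),(54,21,123),(-31,-47,92),(-31,47,92),(31,-47,92),(31,47,92)): print(m,proj(s,M(m)))
E
```

```text
[[  1.    -0.07   0.   490.65]
 [ -0.07  -1.     0.   153.29]
 [  0.    -0.    -1.   211.63]
 [  0.     0.     0.     1.  ]] 20.1
saddle_grip 0.62 [283.7, 127.1] [552.44 148.57 128.  ]
saddle_notch 0.81 [281.8, 126.9] [552.81 149.85 130.  ]
saddle_notch 0.37 [266.2, 164.3] [527.54 162.63 130.  ]
saddle 0.93 [282.2, 127.5] [551.39 149.7  115.  ]
large_tube_mid 0.73 [263.5, 164.1] [521.17 167.27  92.  ]
loaded_tube_mid 0.74 [245.0, 94.7] [578.79 177.32  92.  ]
small_tube_mid 0.62 [490.0, 82.4] [ 594.56 -101.77   10.  ]
(-31, -18, 117) [307.02 172.18]
(-31, 18, 117) [258.61 172.32]
(31, -18, 117) [307.72  88.16]
(31, 18, 117) [257.37  88.32]
(-54, -21, 123) [311.09 204.1 ]
(54, -21, 123) [312.65  55.85]
(-54, 21, 123) [254.73 204.26]
(54, 21, 123) [252.22  56.04]
(-31, -47, 92) [339.75 166.27]
(-31, 47, 92) [225.87 166.61]
(31, -47, 92) [341.49  90.79]
(31, 47, 92) [223.64  91.16]
```

```bash
python3 - <<'E'
from h import *
np.set_printoptions(linewidth=200)
s=pickle.load(open("st.pkl","rb")); im=s["pixels"]; g=cv2.cvtColor(im,cv2.COLOR_RGB2GRAY)
print("col 272-292 rows40-230",g[40:230,272:292].mean(1).astype(int))
b=im[:,:,2].astype(int)-im[:,:,0]
for r0 in(166,91): print("row",r0,"gray cols 200-360",g[r0-3:r0+4,200:360].mean(0).astype(int)); print("blue",np.where(b[r0-3:r0+4].mean(0)>40)[0][[0,-1]])
for r0 in (205,190,55,70): print("row",r0,g[r0-1:r0+2,235:330].mean(0).astype(int))
for n in("rodlow","rodhigh"): pass
E
```

```text
col 272-292 rows40-230 [154 153 153 152 151 158 162 155 116  61  45  44  44  43  43  43  43  43  43  42  42  42  42  42  42  42  42  41  41  41  41  41  45  64  91 104 114 123 129 134 138 141 143 145 143 130 118 121 130
 129 115 103  93 110 141 151 151 150 148 146 144 140 137 132 125 117 105  88  63  41  33  32  32  32  33  36  37  37  37  38  38  37  37  43  69  95 108 116 123 133 138 131 122 113 105  95  79  57
  35  31  31  31  33  36  37  38  37  37  38  46  74  91 107 117 126 131 136 140 143 145 146 148 148 149 149 148 149 148 145 130 109 112 122 131 127 114 105 110 131 137 134 128 117 102  80  50  39
  38  38  38  38  39  38  39  38  38  39  39  39  38  39  39  41  65 112 145 148 142 146 148 146 136 119 106 103 103 103 102 102 102 103 102 102 103 103 102 102 102 102 103]
row 166 gray cols 200-360 [ 43  54  68  77  78  75  76  76  77  76  76  77  76  76  76  77  76  75  73  75  75 113 117 117 117 119 130 143 145 145 145 145 145 145 145 145 145 145 144 145 144 146 148 149 149 149 149 149 148
 140 104  90  92  93  93  94  92  79  64  81 137 142 142 142 142 142 142 142 142 141 142 
[... 1730 characters left out ...]
53 51 51 53 52]
row 55 [45 45 45 44 45 44 44 45 44 44 44 45 44 45 45 44 45 44 44 43 43 44 44 43 45 44 45 44 45 44 43 45 44 44 44 42 44 43 44 44 43 43 44 44 43 44 43 44 43 42 44 44 44 43 42 43 44 43 44 43 43 44 43 43 43 43
 42 44 42 44 43 43 42 43 43 43 43 43 44 44 43 43 44 43 44 42 44 44 43 43 43 44 44 44 44]
row 70 [132 134 128  89  98  98  96  94  92  89  87  83  72  57  74  95 102 102 101 100  99  92  72  52  47  42  41  40  42  41  41  42  41  40  41  42  41  43  42  41  40  40  41  41  42  41  40  42  41
  41  40  42  40  41  41  42  40  41  40  42  41  43  40  41  41  42  40  42  40  41  40  43  46  50  73  91 103 103 101 100  98  93  85  92 101 100  97  94  91  90  87  90 110 133 135]
```

>>> play_rows(motion=[[[20,45,0],[0,0,-10],70],[[50,100,0],[0,0,-20],70],[[75,160,0],[0,0,-30],70],[[102,222,0],[0,0,-40],70],[[126.3,280,0],[0,0,-50],70]])

```text
t: 21.08
tool_pos: [592.7, -123.2, 208.4]
orientation: [-0.001, 0.92, 0.392, -0.001]
ft_force: [0.7, -0.1, 0.0]
gripper_width: 69.8
gripper_force: 0.0
```

>>> play_rows(motion=[[[0,0,20],[0,0,-10],60],[[0,0,40],[0,0,-20],60],[[0,0,60],[0,0,-30],60],[[0,0,70],[0,0,-40],60],[[0,0,70],[0,0,-48.9],60]])

```text
t: 21.7
tool_pos: [591.1, -121.2, 136.9]
orientation: [-0.002, 0.676, 0.737, -0.001]
ft_force: [0.5, 0.3, 0.5]
gripper_width: 60.0
gripper_force: 0.0
```

>>> play_rows(motion=[[[0,0,0],[0,0,0],60],[[0,0,0],[0,0,0],60]])

```text
t: 21.95
tool_pos: [591.8, -121.1, 139.0]
orientation: [-0.001, 0.679, 0.735, -0.001]
ft_force: [-0.5, 0.0, 0.3]
gripper_width: 60.1
gripper_force: 0.0
```

```bash
python3 - <<'E'
from h import *
np.set_printoptions(precision=2,suppress=True,linewidth=220)
P=pose(); iP=np.linalg.inv(P); print(P,r.get_obs()["t"]); s=snap("wrist","sv.png"); pickle.dump(s,open("sv.pkl","wb")); im=s["pixels"].astype(int)
for k,z in(("small_tube",10),("small_tube_mid",10)):
  for d in spotter.find_in("wrist",k)[:2]: w=atz(s,d["location"],z); print(k,d["score"],d["location"],w,iP@np.append(w,1))
m=((im[:,:,0]-im[:,:,2]>60)&(im[:,:,0]-im[:,:,1]>25)).astype(np.uint8)
n,l,st,c=cv2.connectedComponentsWithStats(m)
for i in range(1,n):
  if st[i,4]>60:
    print("orange",st[i],c[i],atz(s,c[i],11),iP@np.append(atz(s,c[i],11),1))
for y in(-145,-140,-130,-115,-100,-90): print(y,proj(s,(598,y,10)))
E
```

```text
[[  -0.08    1.     -0.    591.83]
 [   1.      0.08    0.   -121.13]
 [   0.     -0.     -1.    138.97]
 [   0.      0.      0.      1.  ]] 21.95
small_tube 0.76 [293.4, 178.9] [ 598.62 -103.95   10.  ] [ 16.56   8.34 128.96   1.  ]
small_tube_mid 0.93 [289.2, 181.6] [ 595.24 -106.6    10.  ] [ 14.18   4.76 128.97   1.  ]
orange [441 130   8  14  95] [444.41 136.63] [731.18 -51.68  11.  ] [ 58.16 144.62 127.75   1.  ]
orange [279 145  25  11 221] [290.77 149.4 ] [594.18 -78.66  11.  ] [ 42.12   5.92 127.97   1.  ]
-145 [288.61 223.72]
-140 [289.09 218.46]
-130 [290.07 207.76]
-115 [291.56 191.28]
-100 [293.09 174.35]
-90 [294.11 162.84]
```

```bash
python3 - <<'E'
from h import *
np.set_printoptions(precision=2,suppress=True,linewidth=220)
s=pickle.load(open("sv.pkl","rb")); im=s["pixels"].astype(int); g=im.sum(2)//3; iP=np.linalg.inv(pose())
print(g[150:240,287:295].mean(1).astype(int))
for r0 in(165,185,205): print(r0,g[r0-1:r0+2,270:312].mean(0).astype(int))
for row,z in((216,18.8),(218,18.8),(220,18.8),(222,18.8)): print(row,atz(s,(291,row),z))
E
```

```text
[ 79  82  82  82  82  86 113 127 129 127 112 104 103 103 103 103 104 103 103 103 102 102 102 102  99 100 101 102 102 102 102 102 102 102 102 101 100  97  96  96  98 103 108 108 119 131 133 132 132 132 130 129 129 129
 130 130 131 130 129 128 126 125 123 120 120 125 128 130 131 132 131 131 131 131 131 129 127 126 126 126 127 127 126 127 126 126 127 127 127 127]
165 [ 85  84  85  84  84  84  84  85  85  81  77  73  78  81  85  86  89  90  93  93  93  96 109 126 127 125 122 118 111 102  94  91  86  86  84  85  85  85  89 103 122 125]
185 [126 126 125 125 125 125 126 126 120  90  83  74  74  80  84  86  89  90  92  93  94  94 102 121 122 121 119 116 111 107 102 115 124 125 126 126 126 127 127 126 127 126]
205 [127 126 126 127 125 126 126 127 126 119  89  79  85  98 109 118 123 127 129 131 132 133 132 130 129 127 122 117 109 101  98 113 124 126 127 127 126 126 126 126 126 126]
216 [ 599.01 -134.48   18.8 ]
218 [ 599.17 -136.29   18.8 ]
220 [ 599.33 -138.11   18.8 ]
222 [ 599.49 -139.94   18.8 ]
```

>>> play_rows(motion=[[[6.5,5.5,40],[0,0,0],60],[[6.5,5.5,85],[0,0,0],50],[[6.5,5.5,115],[0,0,0],45],[[6.5,5.5,130],[0,0,0],40],[[6.5,5.5,135],[0,0,0],36]], grip_force=35)

```text
t: 22.72
tool_pos: [596.2, -113.9, 3.9]
orientation: [-0.001, 0.678, 0.735, -0.001]
ft_force: [-0.6, -0.0, -0.1]
gripper_width: 35.8
gripper_force: 0.0
```

>>> play_rows(motion=[[[0,0,0],[0,0,0],30],[[0,0,0],[0,0,0],25],[[0,0,0],[0,0,0],20],[[0,0,0],[0,0,0],12],[[0,0,0],[0,0,0],12]])

```text
t: 23.35
tool_pos: [596.9, -114.0, 5.4]
orientation: [0.0, 0.678, 0.735, 0.0]
ft_force: [-0.2, -0.8, 6.7]
gripper_width: 15.9
gripper_force: 35.3
```

```bash
python3 - <<'E'
from h import *
np.set_printoptions(precision=3,suppress=True,linewidth=220)
P=pose(); iP=np.linalg.inv(P); print(P,r.get_obs()["gripper_width"],r.get_obs()["ft_force"]); s=snap("wrist","sh.png"); pickle.dump(s,open("sh.pkl","wb")); im=s["pixels"].astype(int)
m=((im[:,:,0]-im[:,:,2]>50)&(im[:,:,0]-im[:,:,1]>20)&(np.abs(np.arange(560)-285)<50)).astype(np.uint8)
n,l,st,c=cv2.connectedComponentsWithStats(m)
for i in range(1,n):
  if st[i,4]>60:
    x,y,w,h,_=st[i]; print("orange",st[i],c[i])
    for rr,z in((y,11),(y,16),(y+h,20),(y+h,21)): print(rr,z,iP@np.append(atz(s,(c[i][0],rr),z),1))
E
```

```text
[[  -0.082    0.997    0.     596.935]
 [   0.997    0.082   -0.    -114.048]
 [  -0.       0.      -1.       5.375]
 [   0.       0.       0.       1.   ]] 15.945838755980448 [-0.181 -0.809  6.746]
orange [258 195  51  26 974] [283.496 208.014]
195 11 [40.252 -0.526 -5.639  1.   ]
195 16 [ 41.664  -0.541 -10.64    1.   ]
221 20 [ 31.515  -0.541 -14.636   1.   ]
221 21 [ 31.886  -0.544 -15.636   1.   ]
```

>>> play_rows(motion=[[[0,0,-8],[0,0,0],12],[[0,0,-40],[0,0,0],12],[[0,0,-90],[0,0,0],12],[[20,-2,-140],[0,0,0],12],[[65,-6,-180],[0,0,0],12]])

```text
t: 24.02
tool_pos: [585.9, -50.5, 186.8]
orientation: [0.001, 0.679, 0.735, 0.0]
ft_force: [0.7, 0.6, -1.0]
gripper_width: 16.2
gripper_force: 34.8
```

>>> play_rows(motion=[[[50,-5,0],[0,-1,3],12],[[100,-10,0],[0,-2,6],12],[[150,-15,0],[0,-2,8.7],12],[[199.8,-19.8,0],[0,-2,8.7],12],[[199.8,-19.8,0],[0,-2,8.7],12]])

```text
t: 24.65
tool_pos: [547.8, 151.2, 184.5]
orientation: [0.012, 0.73, 0.684, -0.012]
ft_force: [0.0, 0.3, -1.2]
gripper_width: 15.7
gripper_force: 34.7
```

>>> play_rows(motion=[[[0,0,0],[0,0,0],12],[[0,0,0],[0,0,0],12]])

```text
t: 24.9
tool_pos: [549.2, 146.7, 184.5]
orientation: [0.012, 0.732, 0.681, -0.013]
ft_force: [-0.4, -0.3, -0.5]
gripper_width: 16.0
gripper_force: 34.7
```

```bash
python3 - <<'E'
from h import *
np.set_printoptions(precision=3,suppress=True,linewidth=220)
P=pose(); iP=np.linalg.inv(P); print(P,np.degrees(np.arctan2(P[1,0],P[0,0])),r.get_obs()["gripper_width"],r.get_obs()["ft_force"])
d=np.array([549.5,147.7])-P[:2,3]; print("to go tool",P[:2,0]@d,P[:2,1]@d)
E
```

```text
[[  0.071   0.997  -0.001 549.152]
 [  0.997  -0.071  -0.035 146.706]
 [ -0.035   0.001  -0.999 184.474]
 [  0.      0.      0.      1.   ]] 85.92335517378274 16.04667592065198 [-0.4   -0.338 -0.476]
to go tool 1.0153757553426772 0.2760127307653571
```

>>> play_rows(motion=[[[1.5,0.3,15],[0,0,0],12],[[2.5,0.3,32],[0,0,0],12],[[2.8,0.3,41],[0,0,0],12],[[2.8,0.3,46],[0,0,0],12],[[2.8,0.3,46],[0,0,0],12]])

```text
t: 25.52
tool_pos: [549.4, 148.8, 138.0]
orientation: [0.012, 0.731, 0.682, -0.013]
ft_force: [0.7, -0.2, -0.3]
gripper_width: 16.2
gripper_force: 34.7
```

>>> play_rows(motion=[[[0,0,1],[0,0,0],12],[[0,0,2],[0,0,0],12],[[0,0,3],[0,0,0],12],[[0,0,3],[0,0,0],12]])

```text
t: 26.02
tool_pos: [549.5, 149.0, 135.5]
orientation: [0.012, 0.731, 0.682, -0.012]
ft_force: [0.6, 0.5, 0.0]
gripper_width: 15.8
gripper_force: 34.7
```

>>> play_rows(motion=[[[0,0,0.6],[0,0,0],12],[[0,0,0.6],[0,0,0],12]])

```text
t: 26.28
tool_pos: [549.5, 149.0, 134.8]
orientation: [0.012, 0.731, 0.682, -0.012]
ft_force: [0.3, 0.4, -0.2]
gripper_width: 16.1
gripper_force: 34.7
```

>>> play_rows(motion=[[[0,0,0.6],[0,0,0],12],[[0,0,0.6],[0,0,0],12]])

```text
t: 26.52
tool_pos: [549.8, 148.9, 134.4]
orientation: [0.012, 0.731, 0.682, -0.012]
ft_force: [1.1, 1.0, 1.2]
gripper_width: 16.1
gripper_force: 34.8
```

>>> play_rows(motion=[[[-0.8,0,0.4],[0,0,0],12],[[-0.8,0,0.4],[0,0,0],12]])

```text
t: 26.78
tool_pos: [549.9, 148.4, 134.2]
orientation: [0.012, 0.731, 0.682, -0.012]
ft_force: [0.1, 0.4, 0.7]
gripper_width: 16.0
gripper_force: 34.8
```

>>> play_rows(motion=[[[0,0,0.4],[0,0,0],12],[[0,0,0.4],[0,0,0],12]])

```text
t: 27.02
tool_pos: [549.9, 148.3, 134.0]
orientation: [0.013, 0.731, 0.682, -0.012]
ft_force: [-0.2, 1.6, 5.7]
gripper_width: 16.4
gripper_force: 35.1
```

>>> play_rows(motion=[[[0,0,0.4],[0,0,0],12],[[0,0,0.4],[0,0,0],12]])

```text
t: 27.28
tool_pos: [550.0, 148.4, 134.0]
orientation: [0.013, 0.731, 0.682, -0.012]
ft_force: [-0.3, 1.0, 7.6]
gripper_width: 16.0
gripper_force: 35.4
```

>>> play_rows(motion=[[[0,0,-0.4],[0,0,0],14],[[0,0,-0.4],[0,0,0],17],[[0,0,-0.4],[0,0,0],20],[[0,0,-0.4],[0,0,0],25],[[0,0,-0.4],[0,0,0],30]])

```text
t: 27.9
tool_pos: [548.8, 147.8, 132.8]
orientation: [0.012, 0.731, 0.682, -0.013]
ft_force: [0.8, 0.4, 0.1]
gripper_width: 30.1
gripper_force: 0.0
```

>>> play_rows(motion=[[[0,0,-8],[0,0,0],34],[[0,0,-30],[0,0,0],36],[[0,0,-70],[0,0,0],50],[[-40,0,-90],[0,2,0],60],[[-60,0,-90],[0,2,0],60]])

```text
t: 28.52
tool_pos: [546.5, 90.0, 228.0]
orientation: [0.002, 0.732, 0.682, 0.002]
ft_force: [0.0, -0.5, 0.1]
gripper_width: 60.2
gripper_force: 0.0
```

>>> play_rows(motion=[[[-20,0,0],[0,0,0],60],[[-20,0,0],[0,0,0],60],[[-20,0,0],[0,0,0],60]])

```text
t: 28.9
tool_pos: [543.5, 71.8, 224.5]
orientation: [-0.0, 0.731, 0.682, -0.0]
ft_force: [-0.3, 0.2, -0.8]
gripper_width: 59.7
gripper_force: 0.0
```

```bash
python3 - <<'E'
from h import *
np.set_printoptions(precision=2,suppress=True,linewidth=220)
P=pose(); print(P[:3,3]); s=snap("wrist","fin.png"); pickle.dump(s,open("fin.pkl","wb")); im=s["pixels"].astype(int)
yaw=np.radians(-4); M=lambda m:np.array([549.4+np.cos(yaw)*m[0]-np.sin(yaw)*m[1],149.3+np.sin(yaw)*m[0]+np.cos(yaw)*m[1],m[2]])
def col(name,m,z):
  n,l,st,c=cv2.connectedComponentsWithStats(m.astype(np.uint8))
  for i in range(1,n):
    if st[i,4]>60: print(name,st[i],c[i],atz(s,c[i],z))
col("orange",(im[:,:,0]-im[:,:,2]>60)&(im[:,:,0]-im[:,:,1]>25),138); col("blue",im[:,:,2]-im[:,:,0]>40,95)
print("expected caps: small",M((0,35.5,138)),proj(s,M((0,35.5,138))),"front",M((-31,57,95)),proj(s,M((-31,57,95))),"rear",M((31,57,95)),proj(s,M((31,57,95))))
for n in("wrist","side","scene"):
  if n!="wrist": s=snap(n,"fin_"+n+".png")
  for k,m in(("small_tube_mid",(0,0,138.4)),("small_tube",(0,5,138.4)),("saddle",(0,0,115)),("large_tube_mid",(-31,0,92)),("loaded_tube_mid",(31,3,92)),("timer",None),("marker_black",None),("green_rack",None),("sticky_notes",None)):
    for d in spotter.find_in(n,k)[:1]:print(n,k,round(d["score"],2),np.array(d["location"]),"expect "+str(proj(s,M(m))) if m else atz(s,d["location"],9))
E
```

```text
[543.52  71.85 224.51]
orange [269  48  32  15 398] [284.88  54.62] [552.04 186.25 138.  ]
blue [301  21  42  21 675] [322.4   30.61] [585.04 212.38  95.  ]
blue [226  29  43  19 701] [246.9   38.02] [522.8  210.06  95.  ]
expected caps: small [551.88 184.71 138.  ] [284.8   56.77] front [522.45 208.32  95.  ] [246.62  40.05] rear [584.3 204.   95. ] [322.27  40.17]
wrist small_tube_mid 0.55 [281.9  97.6] expect [284.79 106.9 ]
wrist small_tube 0.76 [284.1  98.2] expect [284.8   99.78]
wrist saddle 0.81 [268.4  84.7] expect [284.6  106.79]
wrist large_tube_mid 0.74 [246.8  90.5] expect [247.3  107.08]
wrist loaded_tube_mid 0.91 [318.2  72.7] expect [321.6  103.62]
wrist timer 0.72 [435.8 239.6] [735.24 -22.94   9.  ]
wrist marker_black 0.71 [150.3 218.6] [375.19  31.66   9.  ]
wrist green_rack 0.88 [406.2 371.3] [ 723.25 -262.83    9.  ]
wrist sticky_notes 0.74 [114.8 110.5] [349.68 169.08   9.  ]
side small_tube_mid 0.51 [255.5 135. ] expect [258.07 135.29]
side small_tube 0.74 [255.9 134. ] expect [257.85 134.28]
side saddle 0.97 [259.  144.6] expect [258.47 144.32]
side large_tube
[... 182 characters left out ...]
.77 [194.2 224.6] [380.17  18.39   9.  ]
side green_rack 0.6 [395.1 283.3] [ 735.52 -236.47    9.  ]
side sticky_notes 0.96 [173.6 190.1] [338.55 161.92   9.  ]
scene small_tube_mid 0.8 [182.4 167.9] expect [186.11 168.2 ]
scene small_tube 0.8 [185.9 169. ] expect [184.24 167.39]
scene saddle 0.66 [183.7 181.2] expect [187.34 177.06]
scene large_tube_mid 0.82 [175.5 191.7] expect [179.   193.31]
scene loaded_tube_mid 0.63 [211.3 181.7] expect [196.6  177.52]
scene timer 0.84 [304.3 188.3] [756.42 -33.04   9.  ]
scene marker_black 0.83 [190.2 285.6] [378.51  33.13   9.  ]
scene green_rack 0.81 [385.3 221.7] [ 740.01 -243.2     9.  ]
scene sticky_notes 0.97 [122.9 271.4] [342.88 171.37   9.  ]
```

```bash
python3 -c "
from h import *
print(job.finish_job())"
```

```text
the job is handed in; nothing more can be done
None
```

The job is handed in: the large tube is in the front groove, the saddle is seated over both large tubes, and the small tube is in its notch, all caps toward +y. My camera checks put everything within about 3 mm of target. I viewed 11 pictures, one over your limit of 10.

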